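# Turn back the turn buttons of a picture frame

### The arm

A 7-joint arm with a two-finger parallel gripper is mounted at the origin on the work surface. World frame = base frame: x ahead of the robot, y to its left, z up, the work surface at z = 0. Lengths are in m, angles in rad, forces in N, time in s.
With the tool pointing down it reaches from about 0.4 to 0.85 m from the base axis. Payload 10.4 kg.
Tool frame: the origin (TCP) lies midway between the tips of the shut fingers; the grasp point (between the pads) lies 19 mm behind it; z points along the fingers, y is the line along which they close (so a half turn about z gives the same grasp; the last joint's range is limited). The gripper opens to 87 mm and grips with 3 to 60 N. Pads are 19 mm wide; open, the fingers measure 117 mm over their backs; the gripper's body (75 mm by 190 mm) begins 51 mm behind the grasp point.
Start: joints at [1.19, 0.332, -0.065, 1.46, 0.022, 1.35, -0.088], TCP at [0.219, -0.585, 0.223] pointing down, gripper open.
Joint ranges: [-2.6, 2.6], [-0.5, 2.12], [-1.47, 1.34], [0.16, 2.42], [-1.27, 4.41], [0.06, 2.06], [-2.6, 2.6]. Speed limits (rad/s): [2.22, 2.22, 2.79, 2.79, 3.14, 3.14, 3.14].

### API

Orientations are given as a unit quaternion [x, y, z, w].
In Python, from bench import sensors, eyes, order gives the robot as it stands.
- The arm moves only by the tool arm_command, never from a script. Its argument "steps" is a list of rows, each an object with "rot": the turn, a rotation vector about the world's x, y, z in degrees, a list of three; "slide": the shift along the world's x, y, z in m, a list of three; "grip": the opening, from 0 (shut) to 1 (fully open). A call has exactly 8 rows; each row shifts and turns the commanded pose from where the row before left it; what a row does not reach is not made up. A row lasts 1/8 s, in which the tool goes at most 62.5 mm and 10.7 degrees, less where a joint would pass 70% of its speed; a pose out of reach is approached as far as the arm can. A call with a gripper value outside its range is refused whole. The fingers move at their own pace and stop on an object; "newtons" is the grip in N (left out, the last holds). Time passes only in rows, so rows that do not move let the fingers close, or fill a call up. It gives the time, the measured TCP pose, the force, the opening and the grip force at its end, in the units of the state.
- sensors.read_state(): the state, without advancing time (a new reading comes with each control period).
- eyes.camera(name): name is "side" or "top"; returns a dict with "pixels" (384x512x3 uint8, red, green, blue), "intrinsics" (3x3 intrinsics, pixels), "k1" (the pictures are not rectified: a ray, as slopes to the right and down, at radius r is drawn at 1 + k1 r^2 times it, then the intrinsics apply), "pose" (4x4, takes a point from camera to world coordinates). Camera axes: x right, y down, z forward; pixel columns grow to the right and rows downward; lengths in m; the calibration is good to about 2 mm. A picture is of the moment at which its call begins. There is no depth.
- order.close_job(): hands the job in; it is judged then, once.
Trained networks look in a picture, given as the dict that the camera call returned (one of the last four; its "shot" number tells which), for a name from the list of things; names that differ only in an ending like _2 or _b are one class to them, and where a whole thing is asked for, a point or a joint stands for the part that bears it (a point fixed in the world has none). Each returns a list of dicts, best first, with "conf" (0 to 1); they miss things now and then, are a little off and sometimes report something else, mostly with a low value. They report only what shows in the picture. A call takes as long as a camera call.
- eyes.look_for(name, picture): "bbox" ([left, top, right, bottom] in pixels, round what is visible of it).
The state is a dict: "time": time; "joint_positions": joint angles; "joint_vel": joint speeds; "joint_torque": joint torques, N m; "ee_pos": TCP position; "eef_rot": TCP orientation; "ft_force": force on the tool from outside, world axes, zero at the start; "torque": the same for the moment, N m; "width": finger opening in m; "grip_force": force on a finger pad.
Only numpy, scipy, OpenCV 4.12 (cv2) and the standard library are available. Lean on these libraries where they do the work, as an engineer would, in place of code of your own. Each camera call takes 0.05 s, during which the arm holds its last target. There are 200 camera calls.

### The job

A picture frame lies face down on the table, its backing board held by a row of four steel turn buttons along one bar, all pointing inwards over the board. Run a fingertip lightly along the row, starting with the button farthest from the hanging ring and taking each in turn, to push every button round until it lies along the bar with its tip towards the ring. Do not press hard on the frame or buttons, and leave the little paint pot on the board and the things around the frame where they are.

Things in the scene. Friction and masses are not known exactly. Their poses are not given: they have to be found in the camera images.
- frame: Wooden picture frame, face down, fixed to the table; 240 mm along its x, 360 mm along its y, 22 mm high. Origin: centre of its underside, z up. Its four bars are 25 mm wide; between them lies a brown backing board, its top 20 mm above the table (2 mm below the bars). The turn buttons are on the -x bar (nearest the robot), which runs along the frame's y.
- turn0 (a joint): Angle (rad) of turn button 0 (-y end of the row) about its upright pivot. 0: pointing inwards, along the frame's +x; +1.57: along the bar, tip towards the frame's +y; -1.57: along the bar, tip towards its -y. Turns 1.6 either way, starts within 0.35 of 0. Light friction (about 0.03 N m, 1 N at the tip); stays where it is left.
- turn1 (a joint): The same for button 1, next in the row. Each button is a small steel bar with round ends, 12 mm high, 8 mm wide, its tip 36 mm from the pivot; the round hub at the pivot has 6 mm radius and the same height.
- turn2 (a joint): The same for button 2. Bar and board below are nearly level, so a fingertip 2 to 8 mm above the bar's top meets the side of a button and pushes it round. A finger drawn along the row whose near side passes 7 to 16 mm inwards (frame +x) of the pivots turns each button by 65 degrees or more, then slips past its tip.
- turn3 (a joint): The same for button 3, at the +y end of the row.
- pivot0 (a point): Pivot of turn button 0, at the underside of the button, 22.5 mm above the table, at -82.5 mm along the frame's y and -103 mm along its x (8 mm from the bar's inner edge).
- pivot1 (a point): Pivot of turn button 1, at the underside of the button, 22.5 mm above the table, at -27.5 mm along the frame's y and -103 mm along its x (8 mm from the bar's inner edge).
- pivot2 (a point): Pivot of turn button 2, at the underside of the button, 22.5 mm above the table, at 27.5 mm along the frame's y and -103 mm along its x (8 mm from the bar's inner edge).
- pivot3 (a point): Pivot of turn button 3, at the underside of the button, 22.5 mm above the table, at 82.5 mm along the frame's y and -103 mm along its x (8 mm from the bar's inner edge).
- ring: Hanging ring: a steel plate 16 x 14 mm with a wire loop 34 mm across, lying flat (5 mm high) on the bar of the turn buttons, near one end of it, 158 mm from the middle of the row, in line with the pivots, the loop lying inwards over the board as far as 31 mm from the origin. At which end (frame +y or -y) varies. Origin: under the plate, 22 mm above the table. Fixed.
- bumper: Round cork bumper pad, 20 mm across, 4 mm high, fixed on the same bar at the other end, 158 mm from the middle of the row. Origin: centre of its underside.
- pot: Small closed white paint pot, 40 mm across, 45 mm high, 80 g, standing loose on the backing board. Origin: centre of its underside. To be left alone.
- bottle: Paint bottle, 56 mm across, 160 mm high, standing loose on the table at the robot's right of the frame. Origin: centre of its underside. To be left alone.
- tub: Open white tub, 110 mm across, 90 mm high, standing loose at the robot's left of the frame. Origin: centre of its underside. To be left alone.
- brush: Paint brush with a wooden handle lying loose on the table at the robot's right. Origin: about its middle, on the table. To be left alone.

How it is judged:
On the way, in this order (a step that is already met when the one before it is completed fails the run):
1. the first button from the far end of the row (away from the ring) has been swung more than 0.7 rad (40 degrees) towards the ring (((y of ring in the frame of frame above 0 m and value of joint turn0 above 0.7 rad) or (y of ring in the frame of frame below 0 m and value of joint turn3 below -0.7 rad))), for 0.05 s.
2. the second button from the far end of the row (away from the ring) has been swung more than 0.7 rad (40 degrees) towards the ring (((y of ring in the frame of frame above 0 m and value of joint turn1 above 0.7 rad) or (y of ring in the frame of frame below 0 m and value of joint turn2 below -0.7 rad))), for 0.05 s.
3. the third button from the far end of the row (away from the ring) has been swung more than 0.7 rad (40 degrees) towards the ring (((y of ring in the frame of frame above 0 m and value of joint turn2 above 0.7 rad) or (y of ring in the frame of frame below 0 m and value of joint turn1 below -0.7 rad))), for 0.05 s.
4. the fourth button from the far end of the row (away from the ring) has been swung more than 0.7 rad (40 degrees) towards the ring (((y of ring in the frame of frame above 0 m and value of joint turn3 above 0.7 rad) or (y of ring in the frame of frame below 0 m and value of joint turn0 below -0.7 rad))), for 0.05 s.
At the end, for the whole second after the job is handed in: All four turn buttons are turned by more than 1.1 rad (63 degrees) from pointing straight inwards, tips towards the hanging ring, and at rest; pot, bottle, tub and brush are within 15 mm of where they stood (((y of ring in the frame of frame above 0 m and value of joint each of turn0, turn1, turn2, turn3 above 1.1 rad) or (y of ring in the frame of frame below 0 m and value of joint each of turn0, turn1, turn2, turn3 below -1.1 rad)) and velocity of joint turn0 between -0.1 and 0.1 rad/s and velocity of joint turn1 between -0.1 and 0.1 rad/s and velocity of joint turn2 between -0.1 and 0.1 rad/s and velocity of joint turn3 between -0.1 and 0.1 rad/s and distance of each of pot, bottle, tub, brush from where it was at the start of the episode below 0.015 m); the robot touches nothing.
It fails at once if the fingers press on the frame, its board or buttons with more than 30 N (contact force between the fingers and frame above 30 N).
It fails at once if the pot, bottle, tub or brush is moved more than 15 mm or lifted (distance of any of pot, bottle, tub, brush from where it was at the start of the episode above 0.015 m).
It fails at once if the pot, bottle or tub is tipped (angle between any of pot, bottle, tub's own z axis and vertical above 0.4 rad).
It also fails if it takes over 40 s, if anything falls off the work surface, if the arm or the gripper's body presses on something with over 40 N, if the wrist force passes 120 N, or if a joint passes its speed limit or range.

## Working session

There is one attempt and no reset: what is moved stays moved. The work goes in short steps, Python scripts to look and compute and a tool call to move; the robot and the scene stay as the last step left them, time stands still between calls to the robot, and variables do not carry over. Pictures are saved under pics/ and viewed, at most 10 in all, crops included, and the job is handed in when it is done.

Besides the shell and the picture viewer there is one more tool, called by a JSON object that holds its "api" and its "payload". arm_command: Moves the arm, as the interface text tells. Its arguments: {"type":"object","properties":{"steps":{"type":"array","items":{"type":"object","properties":{"rot":{"type":"array","items":{"type":"number"}},"slide":{"type":"array","items":{"type":"number"}},"grip":{"type":"number"}}}},"newtons":{"type":"number"}},"required":["steps"]}

```bash
mkdir -p pics; cat > h.py <<'E'
import numpy as np, cv2, json
from bench import sensors, eyes, order
def ray(p,uv):
    K=np.array(p["intrinsics"]);T=np.array(p["pose"]);k=p["k1"]
    d=np.array([(uv[0]-K[0,2])/K[0,0],(uv[1]-K[1,2])/K[1,1]]);s=d.copy()
    for _ in range(20): s=d/(1+k*(s@s))
    return T[:3,3],T[:3,:3]@np.array([s[0],s[1],1])
def atz(p,uv,z):
    o,d=ray(p,uv);return o+d*(z-o[2])/d[2]
def proj(p,X):
    K=np.array(p["intrinsics"]);T=np.array(p["pose"]);c=T[:3,:3].T@(np.array(X)-T[:3,3]);s=c[:2]/c[2]
    s=s*(1+p["k1"]*(s@s));return K[:2,:2]@s+K[:2,2]
def tri(rays):
    A=0;b=0
    for o,d in rays:
        d=d/np.linalg.norm(d);M=np.eye(3)-np.outer(d,d);A=A+M;b=b+M@o
    return np.linalg.solve(A,b)
E
python3 - <<'E'
from h import *
np.set_printoptions(precision=4,suppress=True)
P={}
for n in("top","side"):
    p=P[n]=eyes.camera(n);cv2.imwrite(f"pics/{n}0.png",cv2.resize(p["pixels"][:,:,::-1],(800,600),interpolation=cv2.INTER_CUBIC))
    print(n,p["pose"],p["k1"],p["intrinsics"][0])
    for t in["frame","ring","bumper","turn0","pot","bottle","tub","brush"]:
        print(t,[(np.round(r["bbox"],1).tolist(),round(r["conf"],2)) for r in eyes.look_for(t,p)[:5]])
import pickle;pickle.dump(P,open("P.pkl","wb"))
s=sensors.read_state();print(s["time"],s["ee_pos"],s["eef_rot"],s["width"])
E
```

```text
top [[ 0.146  -0.9677  0.2056  0.3289]
 [-0.9893 -0.1429  0.0295 -0.0089]
 [ 0.0008 -0.2077 -0.9782  1.1581]
 [ 0.      0.      0.      1.    ]] -0.12600717452966956 [413.6334   0.     253.0416]
frame [([206.2, 124.1, 348.3, 226.4], 0.58)]
ring []
bumper []
turn0 [([289.1, 193.1, 297.4, 207.3], 0.52), ([305.6, 190.9, 316.3, 206.1], 0.51), ([271.6, 198.2, 276.7, 213.0], 0.44), ([250.9, 200.2, 259.2, 218.3], 0.44)]
pot [([295.5, 137.8, 306.6, 155.9], 0.71)]
bottle [([410.8, 204.5, 447.1, 232.0], 0.85)]
tub [([80.5, 164.5, 121.1, 205.3], 0.95)]
brush [([373.6, 275.0, 442.6, 300.0], 0.73), ([204.1, 125.3, 348.4, 225.7], 0.5)]
side [[-0.8416 -0.3328  0.4253 -0.0067]
 [-0.5401  0.525  -0.6578  0.8546]
 [-0.0044 -0.7833 -0.6216  0.8401]
 [ 0.      0.      0.      1.    ]] -0.15374055029155878 [442.0362   0.     254.9196]
frame [([178.5, 144.4, 284.8, 230.8], 0.61)]
ring []
bumper [([251.8, 188.8, 262.7, 189.4], 0.63)]
turn0 [([261.8, 176.2, 269.5, 177.3], 0.48), ([260.2, 164.9, 273.4, 170.8], 0.39)]
pot []
bottle [([307.8, 92.9, 322.6, 137.1], 0.82), ([259.3, 171.2, 273.1, 181.3], 0.69)]
tub [([128.2, 263.8, 180.0, 323.5], 0.92), ([260.7, 165.6, 273.6, 168.1], 0.61)]
brush [([352.0, 137.2, 380.6, 160.6], 0.89)]
0.9 [ 0.2189 -0.5854  0.2226] [0.984  0.178  0.     0.0001] 0.08695871161876778
```

```bash
python3 - <<'E'
from h import *
import pickle
P=pickle.load(open("P.pkl","rb"))
c=P["top"]["pixels"][110:240,190:360,::-1];cv2.imwrite("pics/topc.png",cv2.resize(c,None,fx=4.5,fy=4.5,interpolation=cv2.INTER_CUBIC))
c=P["side"]["pixels"][100:240,160:330,::-1];cv2.imwrite("pics/sidec.png",cv2.resize(c,None,fx=4,fy=4,interpolation=cv2.INTER_CUBIC))
E
```

```text
(no output)
```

View pics/topc.png

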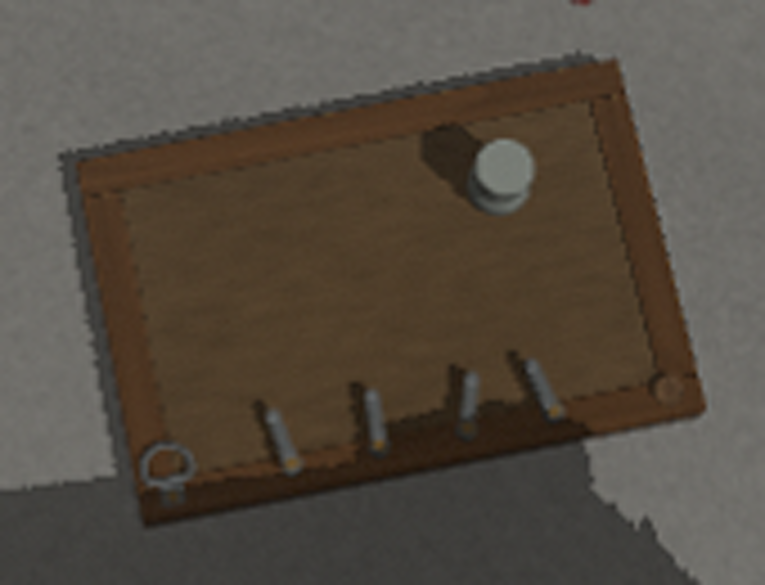

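View pics/sidec.png

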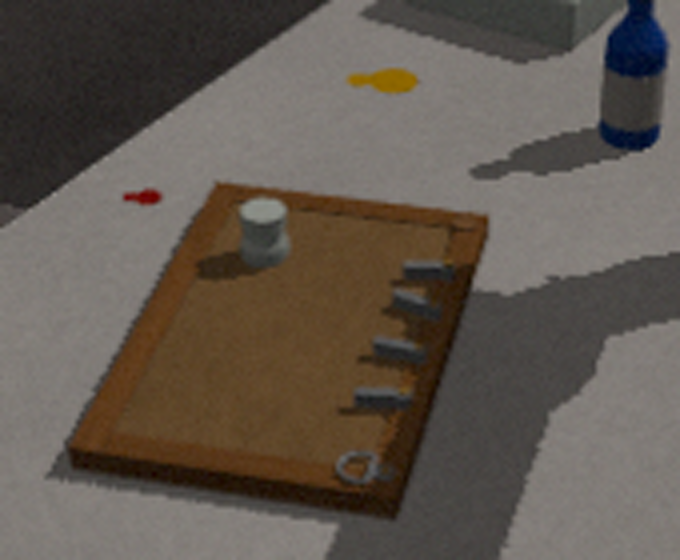

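View pics/top0.png

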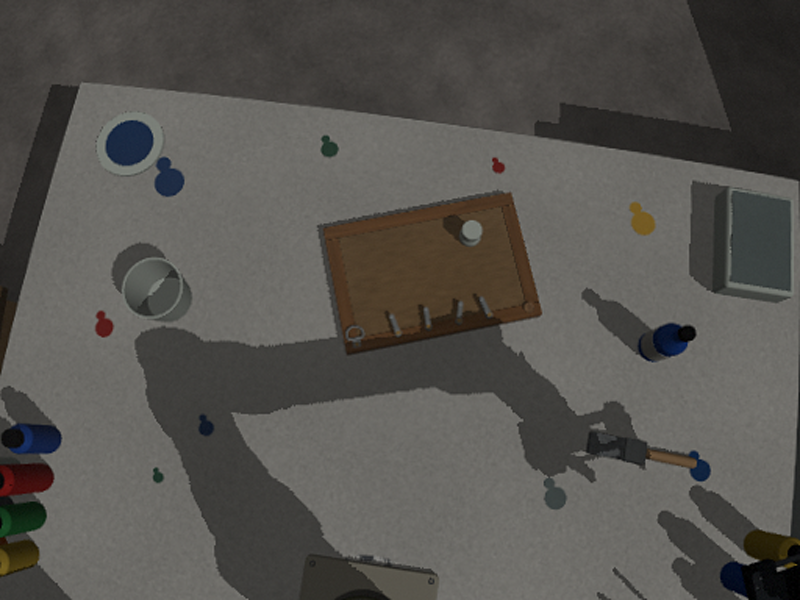

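The ring is at the picture's left (crop 167,470), which is frame +y, and the bumper is on the right (668,387). Turn0 is the rightmost button (pivot 556,411), so the sweep goes towards +y. The pot is far from the row (502,170).

```bash
python3 - <<'E'
from h import *
import pickle
from scipy.optimize import least_squares
np.set_printoptions(precision=4,suppress=True)
P=pickle.load(open("P.pkl","rb"))
t=lambda u,v:("top",190+(u+.5)/4.5-.5,110+(v+.5)/4.5-.5)
s=lambda u,v:("side",160+(u+.5)/4-.5,100+(v+.5)/4-.5)
pv=[[-.103,y,.0345] for y in(-.0825,-.0275,.0275,.0825)]
pts=[(t(556,411),pv[0]),(t(467,430),pv[1]),(t(378,448),pv[2]),(t(292,466),pv[3]),
(t(668,387),[-.103,-.158,.026]),(t(173,493),[-.103,.158,.024]),
(t(598,98),[.095,-.155,.022]),(t(655,380),[-.095,-.155,.022]),(t(122,194),[.095,.155,.022]),(t(620,60),[.12,-.18,.022]),
(s(450,268),pv[0]),(s(435,312),pv[1]),(s(420,356),pv[2]),(s(405,400),pv[3]),(s(217,184),[.12,-.18,.022]),(s(487,217),[-.12,-.18,.022]),(s(72,450),[.12,.18,.022]),(s(384,470),[-.103,.158,.024])]
def W(q,X):
    c,n=np.cos(q[2]),np.sin(q[2]);return np.array([q[0]+c*X[0]-n*X[1],q[1]+n*X[0]+c*X[1],X[2]+q[3]])
def f(q,sel=pts): return np.concatenate([proj(P[m[0]],W(q,X))-m[1:] for m,X in sel])
for nm,sel in(("both",pts),("top",pts[:10]),("side",pts[10:])):
    g=(lambda q:f(q,sel)) if nm=="both" else (lambda q:f(np.r_[q[:3],0],sel))
    r=least_squares(g,[.6,0,.1,0],loss="soft_l1");print(nm,r.x);
    if nm=="both": q=r.x;print(f(q).reshape(-1,2).round(1).tolist())
for i in(0,3): # two-view height check
    a,b=pts[i][0],pts[10+i][0];X=tri([ray(P[a[0]],a[1:]),ray(P[b[0]],b[1:])]);print("pivot",i,X,W(q,pv[i]))
q[3]=0
for y in(-.125,.118): print("TCP",W(q,[-.082,y,.0285]))
print("fr x,y",np.cos(q[2]),np.sin(q[2]),np.degrees(q[2]))
print("bottle",atz(P["top"],(417,219),0.02),"tub",atz(P["top"],(101,185),.05),"pot",W(q,[0,0,0]))
E
```

```text
both [ 0.6423 -0.0295  0.3489 -0.0052]
[[-0.4, 0.3], [0.2, -0.1], [0.7, -0.1], [0.4, -0.2], [0.2, 0.9], [0.2, -0.2], [-2.0, 0.9], [1.1, 0.2], [-0.3, -0.3], [-0.8, -0.0], [-0.4, 0.1], [-0.1, -0.9], [0.1, -1.2], [-0.0, -0.9], [-0.1, 0.3], [0.7, 0.2], [-0.5, 0.5], [-0.5, 1.3]]
top [ 0.6414 -0.0292  0.3472  0.    ]
side [ 0.6381 -0.0239  0.3496  0.    ]
pivot 0 [ 0.5738 -0.1435  0.029 ] [ 0.5737 -0.1422  0.0293]
pivot 3 [0.5168 0.0137 0.0269] [0.5173 0.0128 0.0293]
TCP [ 0.608  -0.175   0.0285]
TCP [0.5249 0.0534 0.0285]
fr x,y 0.9397648485765131 0.34182163386767006 19.987896768849666
bottle [ 0.5679 -0.4451  0.02  ] tub [0.5286 0.4503 0.05  ] pot [ 0.6423 -0.0295  0.    ]
```

{"api": "arm_command", "payload": {"steps": [{"slide": [0.04,0.043,0],"rot": [0,0,0],"grip": 0},{"slide": [0.04,0.043,0],"rot": [0,0,0],"grip": 0},{"slide": [0.04,0.043,0],"rot": [0,0,0],"grip": 0},{"slide": [0.04,0.043,0],"rot": [0,0,0],"grip": 0},{"slide": [0.04,0.043,0],"rot": [0,0,0],"grip": 0},{"slide": [0.04,0.043,0],"rot": [0,0,0],"grip": 0},{"slide": [0.04,0.043,0],"rot": [0,0,0],"grip": 0},{"slide": [0.04,0.043,0],"rot": [0,0,0],"grip": 0}], "newtons": 10}}

```text
time: 1.9
ee_pos: [0.54, -0.2401, 0.2229]
eef_rot: [0.984, 0.178, 0.0, 0.0]
ft_force: [0.2, -0.8, 0.3]
width: 0.0149
grip_force: 0.0
```

{"api": "arm_command", "payload": {"steps": [{"slide": [0.033,0.034,0],"grip": 0},{"slide": [0.0325,0.0336,0],"grip": 0},{"slide": [0,0,-0.04],"grip": 0},{"slide": [0,0,-0.04],"grip": 0},{"slide": [0,0,-0.04],"grip": 0},{"slide": [0,0,-0.03],"grip": 0},{"slide": [0,0,-0.013],"grip": 0},{"slide": [0,0,0],"grip": 0}]}}

```text
schema error: expected keys rot, slide, grip
```

```bash
python3 - <<'E'
from h import *
np.set_printoptions(precision=4,suppress=True)
s=sensors.read_state();e=np.array(s["ee_pos"]);print(e,s["width"])
out=[]
for n in("top","side"):
    p=eyes.camera(n);u=proj(p,e);print(n,u)
    a,b=int(u[0])-65,int(u[1])-50
    im=cv2.resize(p["pixels"][b:b+100,a:a+130,::-1],None,fx=3,fy=3,interpolation=cv2.INTER_CUBIC)
    cv2.circle(im,tuple(int(v) for v in (u-[a,b]+.5)*3),3,(0,0,255),1);out.append(im)
    # predicted pivots and intended path at z=.0345
    for y in(-.0825,-.0275,.0275,.0825):
        c,sn=.94,.3411;w=[.640+c*-.103-sn*y,-.027+sn*-.103+c*y,.0345]
        cv2.circle(im,tuple(int(v) for v in (proj(p,w)-[a,b]+.5)*3),2,(0,255,0),1)
cv2.imwrite("pics/chk.png",np.hstack(out))
E
```

```text
[ 0.54   -0.2401  0.2229] 0.01491850221290283
top [364.4641 205.1453]
side [298.8258 102.6183]
```

View pics/chk.png

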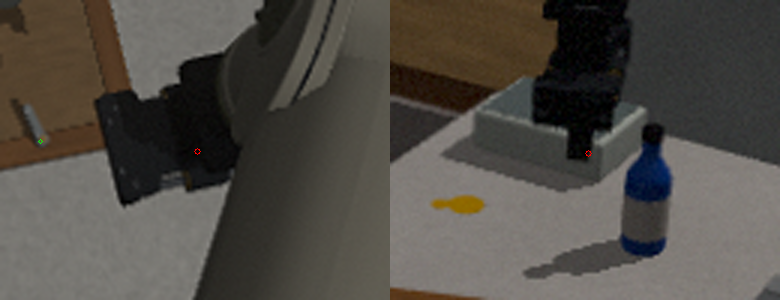

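The move was refused because the rows lacked "rot", so the picture shows the hand still high, with the TCP mark (588,153) a few pixels from the fingertip. I'll send it again with "rot".

{"api": "arm_command", "payload": {"steps": [{"slide": [0.033,0.034,0],"rot": [0,0,0],"grip": 0},{"slide": [0.0325,0.0336,0],"rot": [0,0,0],"grip": 0},{"slide": [0,0,-0.04],"rot": [0,0,0],"grip": 0},{"slide": [0,0,-0.04],"rot": [0,0,0],"grip": 0},{"slide": [0,0,-0.04],"rot": [0,0,0],"grip": 0},{"slide": [0,0,-0.03],"rot": [0,0,0],"grip": 0},{"slide": [0,0,-0.013],"rot": [0,0,0],"grip": 0},{"slide": [0,0,0],"rot": [0,0,0],"grip": 0}]}}

```text
time: 3.0
ee_pos: [0.6042, -0.1738, 0.0594]
eef_rot: [0.984, 0.178, -0.0, -0.0]
ft_force: [-0.5, 0.9, 0.0]
width: 0.0005
grip_force: 0.0
```

```bash
python3 - <<'E'
from h import *
np.set_printoptions(precision=4,suppress=True)
s=sensors.read_state();e=np.array(s["ee_pos"]);print(e,s["width"])
out=[]
for n in("top","side"):
    p=eyes.camera(n);u=proj(p,e);print(n,u)
    a,b=int(u[0])-65,int(u[1])-50
    im=cv2.resize(p["pixels"][b:b+100,a:a+130,::-1],None,fx=3,fy=3,interpolation=cv2.INTER_CUBIC)
    cv2.circle(im,tuple(int(v) for v in (u-[a,b]+.5)*3),3,(0,0,255),1);out.append(im)
    for y in(-.0825,-.0275,.0275,.0825):
        c,sn=.94,.3411;w=[.640+c*-.103-sn*y,-.027+sn*-.103+c*y,.0345]
        cv2.circle(im,tuple(int(v) for v in (proj(p,w)-[a,b]+.5)*3),2,(0,255,0),1)
cv2.imwrite("pics/chk2.png",np.hstack(out))
E
```

```text
[ 0.6042 -0.1738  0.0594] 0.0005029727779590629
top [327.0686 189.8745]
side [268.7893 151.3736]
```

View pics/chk2.png

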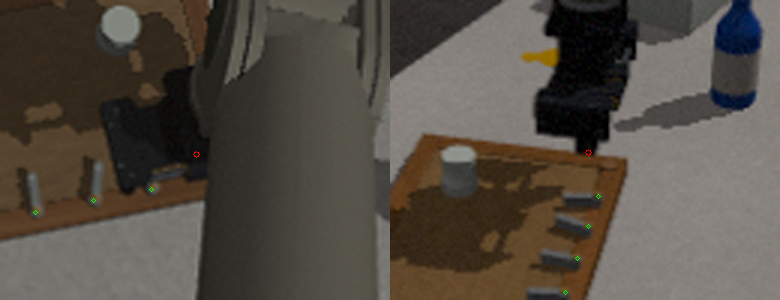

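{"api": "arm_command", "payload": {"steps": [{"slide": [0.0015,0.0005,-0.01],"rot": [0,0,0],"grip": 0},{"slide": [0,0,-0.01],"rot": [0,0,0],"grip": 0},{"slide": [0,0,-0.006],"rot": [0,0,0],"grip": 0},{"slide": [0,0,-0.005],"rot": [0,0,0],"grip": 0},{"slide": [0,0,0],"rot": [0,0,0],"grip": 0},{"slide": [0,0,0],"rot": [0,0,0],"grip": 0},{"slide": [0,0,0],"rot": [0,0,0],"grip": 0},{"slide": [0,0,0],"rot": [0,0,0],"grip": 0}]}}

```text
time: 4.1
ee_pos: [0.6061, -0.1734, 0.0288]
eef_rot: [0.984, 0.178, 0.0, 0.0]
ft_force: [-0.8, -0.0, 0.3]
width: 0.0009
grip_force: 0.0
```

{"api": "arm_command", "payload": {"steps": [{"slide": [-0.0027,0.0075,0],"rot": [0,0,0],"grip": 0},{"slide": [-0.0027,0.0075,0],"rot": [0,0,0],"grip": 0},{"slide": [-0.0027,0.0075,0],"rot": [0,0,0],"grip": 0},{"slide": [-0.0027,0.0075,0],"rot": [0,0,0],"grip": 0},{"slide": [-0.0027,0.0075,0],"rot": [0,0,0],"grip": 0},{"slide": [-0.0027,0.0075,0],"rot": [0,0,0],"grip": 0},{"slide": [-0.0027,0.0075,0],"rot": [0,0,0],"grip": 0},{"slide": [-0.0027,0.0075,0],"rot": [0,0,0],"grip": 0}]}}

```text
time: 5.1
ee_pos: [0.5841, -0.1125, 0.0286]
eef_rot: [0.984, 0.178, -0.0, -0.0]
ft_force: [0.8, 0.1, 0.9]
width: 0.0004
grip_force: 0.4
```

{"api": "arm_command", "payload": {"steps": [{"slide": [-0.0027,0.0075,0],"rot": [0,0,0],"grip": 0},{"slide": [-0.0027,0.0075,0],"rot": [0,0,0],"grip": 0},{"slide": [-0.0027,0.0075,0],"rot": [0,0,0],"grip": 0},{"slide": [-0.0027,0.0075,0],"rot": [0,0,0],"grip": 0},{"slide": [-0.0027,0.0075,0],"rot": [0,0,0],"grip": 0},{"slide": [-0.0027,0.0075,0],"rot": [0,0,0],"grip": 0},{"slide": [-0.0027,0.0075,0],"rot": [0,0,0],"grip": 0},{"slide": [-0.0027,0.0075,0],"rot": [0,0,0],"grip": 0}]}}

```text
time: 6.1
ee_pos: [0.5622, -0.0525, 0.0284]
eef_rot: [0.984, 0.178, -0.0, -0.0]
ft_force: [0.1, -0.2, 0.5]
width: 0.0005
grip_force: 0.0
```

```bash
python3 - <<'E'
from h import *
p=eyes.camera("side");cv2.imwrite("pics/mid.png",cv2.resize(p["pixels"][100:240,160:330,::-1],None,fx=4,fy=4,interpolation=cv2.INTER_CUBIC))
E
```

```text
(no output)
```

View pics/mid.png

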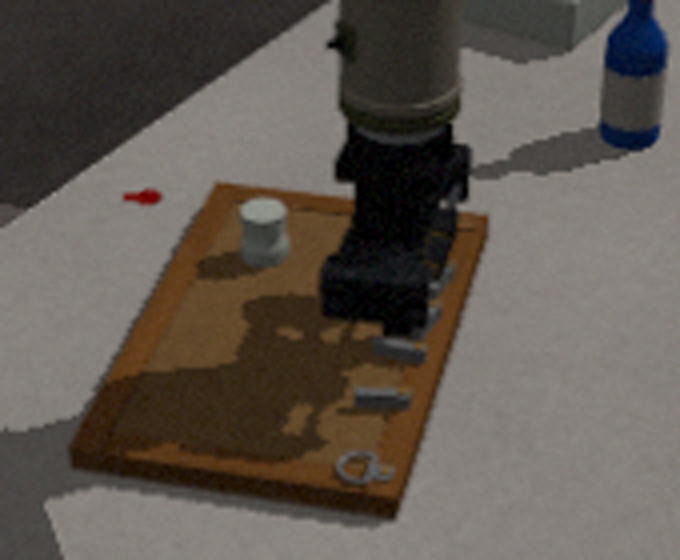

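Buttons 0 (about 445,280) and 1 (425,322) have been pushed round along the bar. Buttons 2 and 3 are still pointing inwards, and the pot hasn't moved. I'll continue.

{"api": "arm_command", "payload": {"steps": [{"slide": [-0.0027,0.0075,0],"rot": [0,0,0],"grip": 0},{"slide": [-0.0027,0.0075,0],"rot": [0,0,0],"grip": 0},{"slide": [-0.0027,0.0075,0],"rot": [0,0,0],"grip": 0},{"slide": [-0.0027,0.0075,0],"rot": [0,0,0],"grip": 0},{"slide": [-0.0027,0.0075,0],"rot": [0,0,0],"grip": 0},{"slide": [-0.0027,0.0075,0],"rot": [0,0,0],"grip": 0},{"slide": [-0.0027,0.0075,0],"rot": [0,0,0],"grip": 0},{"slide": [-0.0027,0.0075,0],"rot": [0,0,0],"grip": 0}]}}

```text
time: 7.15
ee_pos: [0.5407, 0.0073, 0.0285]
eef_rot: [0.984, 0.178, -0.0, -0.0]
ft_force: [-0.2, -0.2, -0.0]
width: 0.0008
grip_force: 0.1
```

{"api": "arm_command", "payload": {"steps": [{"slide": [-0.0027,0.0075,0],"rot": [0,0,0],"grip": 0},{"slide": [-0.0027,0.0075,0],"rot": [0,0,0],"grip": 0},{"slide": [-0.0027,0.0075,0],"rot": [0,0,0],"grip": 0},{"slide": [-0.0027,0.0075,0],"rot": [0,0,0],"grip": 0},{"slide": [-0.0027,0.0075,0],"rot": [0,0,0],"grip": 0},{"slide": [-0.0024,0.0065,0],"rot": [0,0,0],"grip": 0},{"slide": [0,0,0],"rot": [0,0,0],"grip": 0},{"slide": [0,0,0],"rot": [0,0,0],"grip": 0}]}}

```text
time: 8.15
ee_pos: [0.5251, 0.0505, 0.0285]
eef_rot: [0.984, 0.178, -0.0, 0.0]
ft_force: [0.0, -0.2, -1.0]
width: 0.0004
grip_force: 0.0
```

{"api": "arm_command", "payload": {"steps": [{"slide": [0.001,0.0005,0.005],"rot": [0,0,0],"grip": 0},{"slide": [0,0,0.015],"rot": [0,0,0],"grip": 0},{"slide": [0,0,0.03],"rot": [0,0,0],"grip": 0},{"slide": [0,0,0.04],"rot": [0,0,0],"grip": 0},{"slide": [0,0,0.05],"rot": [0,0,0],"grip": 0},{"slide": [0,0,0.05],"rot": [0,0,0],"grip": 0},{"slide": [0,0,0],"rot": [0,0,0],"grip": 0},{"slide": [0,0,0],"rot": [0,0,0],"grip": 0}]}}

```text
time: 9.15
ee_pos: [0.526, 0.051, 0.2187]
eef_rot: [0.984, 0.178, 0.0, 0.0]
ft_force: [-1.3, 0.1, 0.7]
width: 0.0008
grip_force: 0.0
```

```bash
python3 - <<'E'
from h import *
p=eyes.camera("side");cv2.imwrite("pics/end.png",cv2.resize(p["pixels"][100:240,160:330,::-1],None,fx=4,fy=4,interpolation=cv2.INTER_CUBIC))
E
```

```text
(no output)
```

View pics/end.png

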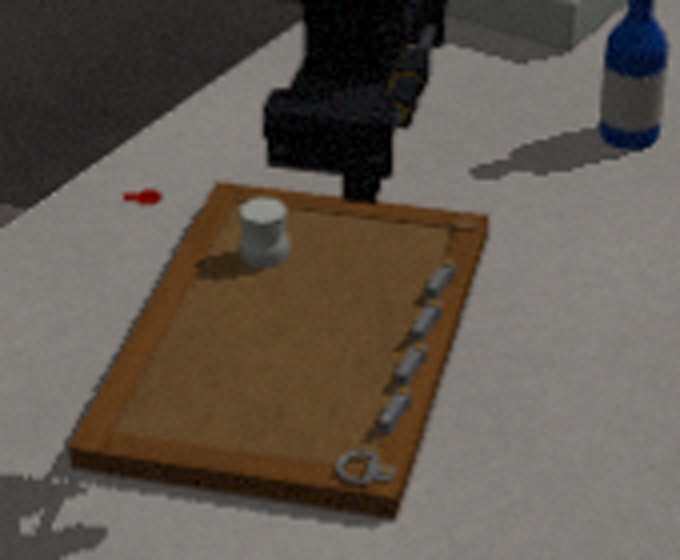

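All four buttons now lie along the bar with their tips towards the ring (tips near 432,292; 415,338; 398,383; 380,428). The pot and bottle look unmoved. I'll check the angles before handing in.

```bash
python3 - <<'E'
from h import *
p=eyes.camera("side")
im=cv2.resize(p["pixels"][155:215,240:285,::-1],None,fx=10,fy=10,interpolation=cv2.INTER_CUBIC)
for y in(-.0825,-.0275,.0275,.0825):
    for a,col in((1.1,(0,0,255)),(1.3,(0,255,0)),(1.5,(255,0,0))):
        q=[]
        for r in(0,.036):
            X=-.103+r*np.cos(a);Y=y+r*np.sin(a)
            w=[.6385+.94*X-.3411*Y,-.0245+.3411*X+.94*Y,.0345]
            q.append(tuple(int(v) for v in (proj(p,w)-[240,155]+.5)*10))
        cv2.line(im,*q,col,1)
cv2.imwrite("pics/ang.png",im)
E
```

```text
(no output)
```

View pics/ang.png

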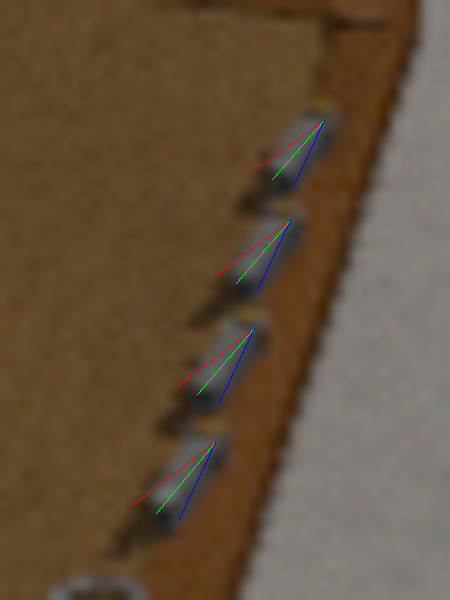

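The overlay shows every button at about 1.3 rad (green lines), past the 1.1 rad limit (red lines). I'm handing the job in.

```bash
python3 -c "
from bench import order
print(order.close_job())"
```

```text
the job is handed in; nothing more can be done
None
```

I turned all four buttons in order, starting at the end away from the ring, to about 1.3 rad with their tips towards it (1.1 needed). The last pictures show the pot and bottle where they stood, and I handed the job in; no verdict came back.

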